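# Vent a vacuum dry box and hold its lid ajar

## Task

Shut the pump down by pressing the controller's keys one at a time: first the small round key, then the large square key, then the long bar key. Then pull the dry box's lid up by its handle until it breaks free of the sticky gasket, and hold it slightly open, with a gap of about 40 mm at the front edge, never letting it swing wide open. Finish while still holding the lid there, and leave the spools and the bobbin where they stand.

Things in the scene. Friction and masses are not known exactly. Their poses are not given: they have to be found in the camera images.
- panel: Pump controller: a fixed low grey case 120 x 230 x 45 mm (x, y, z) with a white top sheet and three black keys in a row along its y axis, 64 mm apart (at y = -64, 0, +64 mm); which key sits in which place changes. Origin: centre of its underside on the bench; x points away from the robot at yaw 0, z up.
- key_round_top (a point): Small round key (disc 20 mm across), black, one of three on the controller: centre of its top face, 65.5 mm above the bench when up (12 mm clear of the 8 mm high rim round it). Axes as the panel's.
- key_round (a joint): How far the small round key is pressed, m: 0 up, 0.006 fully down; springs back by itself, 1.6 N to start it, 4 N to hold it fully down. Counts as pressed past 0.004.
- key_square_top (a point): Large square key (38 mm x 38 mm), black, one of three on the controller: centre of its top face, 65.5 mm above the bench when up (12 mm clear of the 8 mm high rim round it). Axes as the panel's.
- key_square (a joint): How far the large square key is pressed, m: 0 up, 0.006 fully down; springs back by itself, 1.6 N to start it, 4 N to hold it fully down. Counts as pressed past 0.004.
- key_bar_top (a point): Long narrow bar key (52 mm along the panel's x, 13 mm along its y), black, one of three on the controller: centre of its top face, 65.5 mm above the bench when up (12 mm clear of the 8 mm high rim round it). Axes as the panel's.
- key_bar (a joint): How far the long bar key is pressed, m: 0 up, 0.006 fully down; springs back by itself, 1.6 N to start it, 4 N to hold it fully down. Counts as pressed past 0.004.
- drybox: Vacuum dry box for wound coils: a fixed grey tub 200 x 240 x 90 mm (x, y, z) with a black rubber gasket on its rim and a hinged aluminium lid (212 x 250 mm, 12 mm thick, underside 93 mm above the bench when shut). Origin: centre of the tub's underside; its x points from the handle side to the hinge side (away from the robot at yaw 0), z up.
- lid (a joint): Opening angle of the lid, rad: 0 shut, growing as the front edge rises, stop at 1.4; 0.19 is a 40 mm gap. The gasket clings: 12 to 15 N straight up on the handle breaks it free in the first 2 mm (a few N more if the bar cannot turn in a hard grip). The cling fades by 8 mm, then pushes up a little until 15 mm. Let go, the lid sinks to 0.1 rad or less, so it must be held.
- lid_handle (a point): Middle of the lid's black bar handle: a round bar 12 mm thick along the box's y axis, 110 mm between its two posts, its centre line 38 mm above the lid's top face (143 mm above the bench when shut), 165 mm in front of the hinge line and 50 mm above it. Moves with the lid. Best pinched from above with the fingers closing along the box's x; the bar may turn between the fingers.
- lid_front (a point): Middle of the lower front edge of the lid, 210 mm in front of the hinge line; the gap is its height above its shut height of 93 mm. Once free, the lid weighs 0.26 to 0.46 kg, 1.5 to 3 N at the handle. Moves with the lid.
- lid_hinge (a point): Middle of the lid's hinge line, along the box's far (+x) rim, 93 mm above the bench; the line runs along the box's y. Fixed to the box, axes as the box's.
- wire_spool: Bystander: spool of red wire, 68 mm across, 62 mm high, standing on the bench; origin at the centre of its underside.
- solder_reel: Bystander: small reel of solder, 54 mm across, 38 mm high, standing on the bench; origin at the centre of its underside.
- coil_bobbin: Bystander: copper-wound bobbin, 44 mm across, 45 mm high, standing on the bench; origin at the centre of its underside.

How it is judged:
By the outcome, as a careful person would: the job done as asked, in the order asked, and still so for the second after the job is handed in, while the arm keeps its last pose, push and grip.
It also fails if it takes over 54 s, if anything falls off the work surface, if the arm or the gripper's body presses on something with over 40 N, if the wrist force passes 120 N, or if a joint passes its speed limit or range.

## Robot

A 7-joint arm with a two-finger parallel gripper is mounted at the origin on the work surface. World frame = base frame: x ahead of the robot, y to its left, z up, the work surface at z = 0. Lengths are in m, angles in rad, forces in N, time in s.
With the tool pointing down it reaches from about 0.425 to 0.95 m from the base axis. Payload 16.7 kg.
Tool frame: the origin (TCP) lies at the very end of the fingers, on their centre line; the grasp point (between the pads) lies 19 mm behind it; x points along the fingers, z is the direction in which the jaws open and shut, and the axes are right-handed (so a half turn about x gives the same grasp; the last joint's range is limited). The gripper opens to 94 mm and grips with 3 to 60 N. Pads are 16 mm wide; open, the fingers measure 119 mm over their backs; the gripper's body (75 mm by 177 mm) begins 78 mm behind the grasp point.
Start: joints at [-1.268, 0.426, 0.074, 1.606, -0.034, 1.111, -0.067], TCP at [0.295, 0.607, 0.205] pointing down, gripper open.
Joint ranges: [-2.85, 2.85], [-0.5, 2.14], [-1.23, 1.37], [0.21, 2.46], [-1.02, 4.16], [0.16, 2.05], [-2.73, 2.73]. Speed limits (rad/s): [1.89, 1.89, 2.39, 2.39, 3.01, 3.01, 3.01].

## Interface

Orientations are given as a unit quaternion [w, x, y, z].
In Python, from bench import * gives the robot as it stands. The module is installed in compiled form; this text tells all that it offers.
- The arm moves only by the tool carry_out, never from a script. Its argument "deltas" is a list of rows, each a list of 4 numbers: the shift along the tool's x, y, z in m, then the turn about the tool's x in rad. A call has 1 to 12 rows; each row shifts and turns the commanded pose from where the row before left it, along the tool's axes as they then stand; what a row does not reach is not made up. A row lasts 1/8 s, in which the tool goes at most 62.5 mm and 10.7 degrees, less where a joint would pass 70% of its speed; a pose out of reach is approached as far as the arm can. A call is refused whole if a number of a shift passes 0.0625 or a number of a turn 0.188, either way. A call with a gripper value outside its range is refused whole. "fingers" is the closure, from 0 (fully open) to 1 (shut), set as the call begins (left out, the last holds). The fingers move at their own pace and stop on an object; the grip force is fixed at half the most. Time passes only in rows, so rows that do not move let the fingers close. It gives the time, the measured TCP pose, the force and the opening at its end, in the units of the state.
- observe(): the state, without advancing time (a new reading comes with each control period).
- camera(name): name is "side" or "top"; returns the picture (480x640x3 uint8, red, green, blue); there is no depth.
- calibration(name): a dict with "camera_matrix" (3x3 intrinsics, pixels), "camera_from_world" (4x4, takes a point from world to camera coordinates). Camera axes: x right, y down, z forward; pixel columns grow to the right and rows downward; lengths in m; the calibration is good to about 2 mm. A picture is of the moment at which its call begins. calibration takes no time and is no camera call.
- close_job(): hands the job in, once; it reports no verdict.
Trained networks look in the newest picture that a camera, given by its name, has taken for a name from the list of things; names that differ only in an ending like _2 or _b are one class to them, and where a whole thing is asked for, a point or a joint stands for the part that bears it (a point fixed in the world has none). Each returns a list of dicts, best first, with "confidence" (0 to 1); they miss things now and then, are a little off and sometimes report something else, mostly with a low value. They report only what shows in the picture. A call takes as long as a camera call.
- spot_in(camera, target): "xy" ([column, row] in pixels, amid what is visible of it).
- cut_out(camera, target): "mask" (480x640 bool, what is visible of it) and "xy" ([column, row] in pixels, amid what is visible of it).
- pinpoint(camera, target): "xy" ([column, row] in pixels: a listed point, or the origin of a listed thing).
The state is a dict: "t": time; "joints": joint angles; "joint_velocities": joint speeds; "joint_torque": joint torques, N m; "eef_pos": TCP position; "ee_rot": TCP orientation; "wrist_force": force on the tool from outside, world axes, zero at the start; "wrist_torque": the same for the moment, N m; "gripper_width": finger opening in m.
Only numpy, scipy, OpenCV 4.12 (cv2) and the standard library are available. Lean on these libraries where they do the work, as an engineer would, in place of code of your own. Each camera call takes 0.05 s, during which the arm holds its last target.

## Working session

There is one attempt and no reset: what is moved stays moved. The work goes in short steps, Python scripts to look and compute and a tool call to move; the robot and the scene stay as the last step left them, time stands still between calls to the robot, and variables do not carry over. Pictures are saved under pics/ and viewed, and the job is handed in when it is done.

Besides the shell and the picture viewer there is one more tool, called after "Request:" as name([rows], argument=value, ...), one row to a line, values as JSON. carry_out: Moves the arm, as the interface text tells. Its arguments: {"type":"object","properties":{"deltas":{"type":"array"},"fingers":{"type":"number"}},"required":["deltas"]}

```bash
mkdir -p pics; python3 - <<'E'
from bench import *
import cv2
s=observe(); print({k:(v if not hasattr(v,'tolist') else v.tolist()) for k,v in s.items()})
for n in ("top","side"):
    cv2.imwrite(f"pics/{n}0.png",camera(n)[:,:,::-1])
    c=calibration(n); print(n,c)
    for t in ["panel","key_round_top","key_square_top","key_bar_top","drybox","lid_handle","lid_front","lid_hinge","wire_spool","solder_reel","coil_bobbin"]:
        r=pinpoint(n,t); print(t,[(list(map(lambda v:round(float(v),1),d["xy"])),round(d["confidence"],2)) for d in r[:2]])
print(observe()["t"])
E
```

```text
{'t': 0.0, 'joints': [-1.2684983196803874, 0.4267181475322971, 0.07388183218983065, 1.606617466272043, -0.03411362310067942, 1.110788285579198, -0.06713032893249486], 'joint_velocities': [-0.001413879821276627, 0.0004463760030235984, -0.0013902246509134549, 0.001811093185959459, -0.0011801449069694953, 0.0014020560774511929, 0.00025281760845471333], 'joint_torque': [0.00045080595555191394, -93.58204364776611, 3.6669695377349854, -45.41981220245361, -0.04886660724878311, 0.020105894654989243, 0.00017104437119996874], 'eef_pos': [0.2945439281367034, 0.606855427583247, 0.20478116428082088], 'ee_rot': [0.5989436976447459, -0.37554215599352225, 0.5996680470840525, 0.3750103590966187], 'wrist_force': [-0.3680292190162475, -0.26650213969113273, -0.04576837328655819], 'wrist_torque': [0.018393771811973457, -0.01982714856824038, -0.017881640045934424], 'gripper_width': 0.09403388450584371}
top {'camera_matrix': array([[491.2933201 ,   0.        , 320.15147101],
       [  0.        , 491.2933201 , 237.69234036],
       [  0.        ,   0.        ,   1.        ]]), 'camera_from_world': array([[
[... 990 characters left out ...]
8341, -0.22615758, -0.00377707, -0.52666196],
       [-0.13147488, -0.55252956, -0.82305859,  0.24525845],
       [ 0.18405399,  0.8022243 , -0.56794392,  0.73411469],
       [ 0.        ,  0.        ,  0.        ,  1.        ]])}
panel [([354.4, 427.9], 0.79)]
key_round_top [([352.9, 366.8], 0.72), ([354.0, 424.4], 0.57)]
key_square_top [([355.3, 400.3], 0.58)]
key_bar_top [([359.0, 445.0], 0.69), ([443.4, 317.6], 0.3)]
drybox [([284.3, 264.7], 0.58)]
lid_handle [([254.0, 211.9], 0.71)]
lid_front [([232.6, 234.5], 0.92)]
lid_hinge [([328.2, 224.4], 0.87)]
wire_spool [([355.7, 397.1], 0.65), ([445.3, 316.1], 0.56)]
solder_reel [([286.2, 212.3], 0.56)]
coil_bobbin [([232.3, 344.9], 0.72)]
1.2
```

View pics/top0.png

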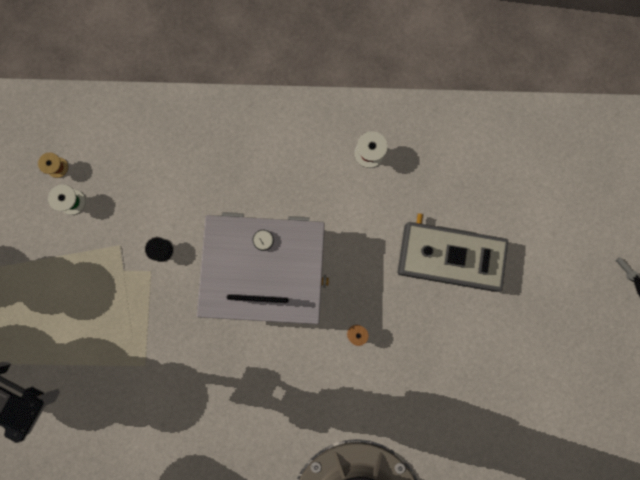

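View pics/side0.png

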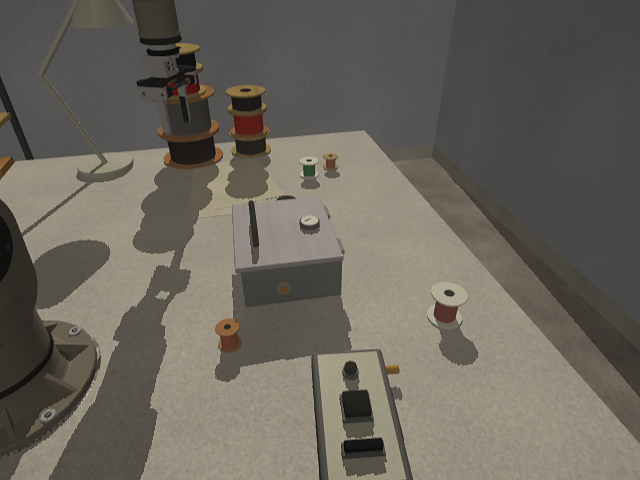

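The top view shows the round key at (428,251), square at (457,256), bar at (485,261), the handle from (228,297) to (287,300) and the box lid from (205,216) to (320,322). The side view agrees: round (351,369), square (356,404), bar (363,446). I'll zoom in to refine these.

```bash
python3 - <<'E'
import cv2,numpy as np
t=cv2.imread("pics/top0.png");s=cv2.imread("pics/side0.png")
a=cv2.resize(t[215:300,390:520],None,fx=6,fy=6,interpolation=cv2.INTER_CUBIC)
cv2.imwrite("pics/z_top.png",np.clip(a.astype(float)*1.6,0,255).astype('u1'))
b=cv2.resize(s[340:480,300:420],None,fx=4,fy=4,interpolation=cv2.INTER_CUBIC)
cv2.imwrite("pics/z_side.png",np.clip(b.astype(float)*1.6,0,255).astype('u1'))
c=cv2.resize(t[205:330,190:335],None,fx=4.5,fy=4.5,interpolation=cv2.INTER_CUBIC)
cv2.imwrite("pics/z_box.png",np.clip(c.astype(float)*1.3,0,255).astype('u1'))
c=cv2.resize(s[190:310,220:350],None,fx=5,fy=5,interpolation=cv2.INTER_CUBIC)
cv2.imwrite("pics/z_boxs.png",np.clip(c.astype(float)*1.3,0,255).astype('u1'))
E
```

```text
(no output)
```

View pics/z_top.png

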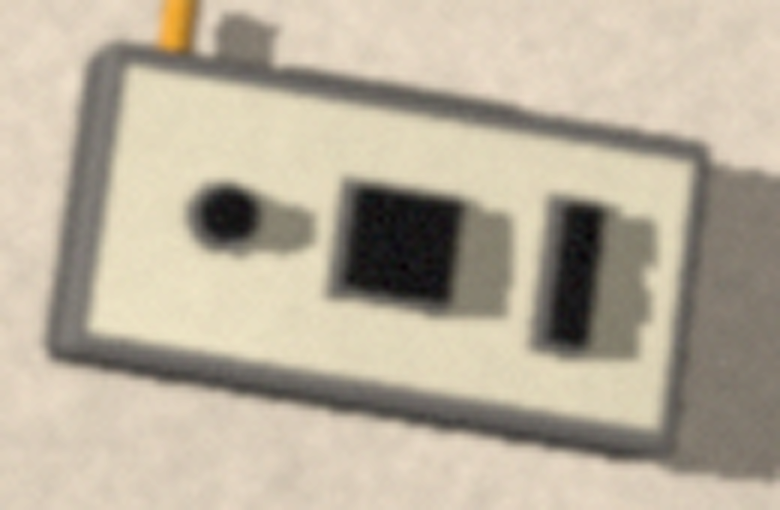

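View pics/z_side.png

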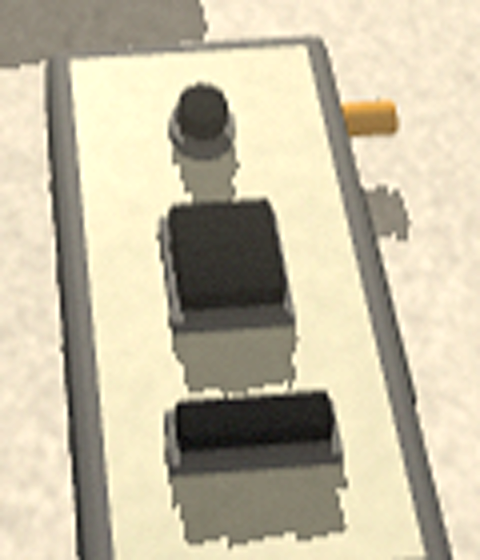

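View pics/z_box.png

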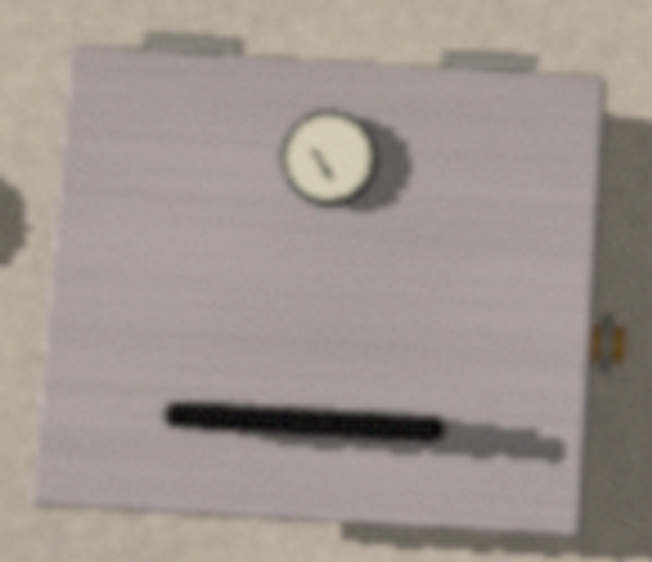

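View pics/z_boxs.png

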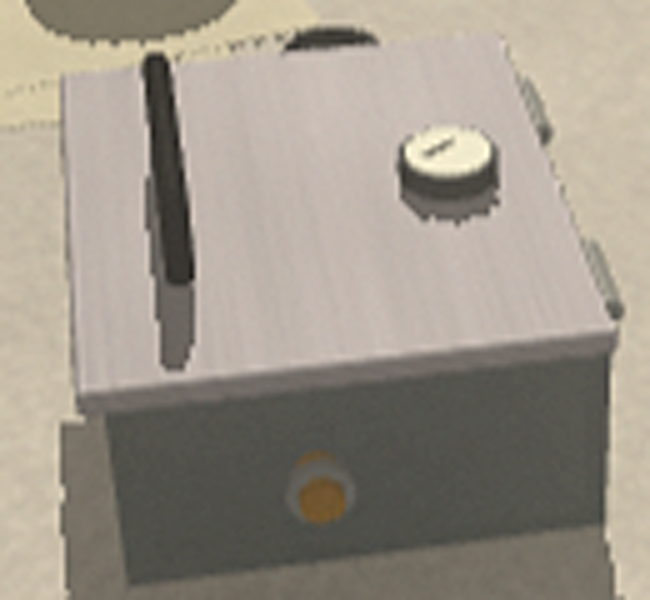

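```bash
cat > h.py <<'E'
from bench import *
import numpy as np
from scipy.optimize import least_squares
from scipy.spatial.transform import Rotation as R
def proj(n,P):
    c=calibration(n);P=np.atleast_2d(P);T=c["camera_from_world"]
    q=P@T[:3,:3].T+T[:3,3]; q=q@c["camera_matrix"].T
    return q[:,:2]/q[:,2:]
def z(pts,f,ox,oy): 
    p=np.array(pts,float); return (p+.5)/f-.5+[ox,oy]
def place(p,loc):
    c,s=np.cos(p[2]),np.sin(p[2]); l=np.array(loc,float)
    return np.c_[p[0]+c*l[:,0]-s*l[:,1],p[1]+s*l[:,0]+c*l[:,1],l[:,2]]
E
python3 - <<'E'
from h import *
kt=z([(228,213),(402,244),(578,276)],6,390,215); ks=z([(202,110),(227,253),(255,418)],4,300,340)
L=[(0,.064,.0655),(0,0,.0655),(0,-.064,.0655)]
def rp(p,d=0):
    P=place(p,L); return np.r_[(proj("top",P)-kt).ravel(),(proj("side",P)-ks).ravel()]
r=least_squares(rp,[.5,-.2,0]); print("panel",r.x.round(4),rp(r.x).round(1)); print(place(r.x,L).round(4))
lt=z([(75,47),(603,78),(577,532),(37,503),(172,413),(438,430)],4.5,190,205)
ls=z([(505,35),(615,335),(80,395),(62,75),(155,60),(180,280)],5,220,190)
# lid local origin at lid centre
def LB(h,hl): return [(.106,.125,.105),(.106,-.125,.105),(-.106,-.125,.105),(-.106,.125,.105),(h,hl,.143),(h,-hl,.143)]
def rb(p):
    P=place(p,LB(p[3],p[4])); return np.r_[(proj("top",P)-lt).ravel(),(proj("side",P)-ls).ravel()]
r=least_squares(rb,[.5,.1,0,-.06,.06]); print("box",r.x.round(4),rb(r.x).round(1))
print(place(r.x,[(r.x[3],0,.143)]).round(4))
for n,xy,zz,pp in []: pass
s=observe(); print(s["eef_pos"],R.from_quat(s["ee_rot"],scalar_first=True).as_matrix().round(3))
E
```

```text
panel [ 0.5473 -0.2095 -0.1521] [ 1.8  0.9  1.9  0.8  1.7  0.5  0.4 -1.6  0.1 -1.8  0.1 -1.1]
[[ 0.557  -0.1463  0.0655]
 [ 0.5473 -0.2095  0.0655]
 [ 0.5376 -0.2728  0.0655]]
box [ 0.5091  0.2094 -0.0378 -0.0616  0.0649] [  0.2  -0.4   2.4  -0.3   2.5   1.3  -0.2   0.9  -2.1   0.6   4.6   0.5
  -0.3  -1.    2.   -0.3  -0.3   0.8  -0.2  -0.5   0.3  -1.   -0.7 -12.9]
[[0.4475 0.2117 0.143 ]]
[0.29473125 0.60720392 0.20548768] [[-0.    -0.9    0.437]
 [-0.     0.437  0.9  ]
 [-1.    -0.    -0.   ]]
```

```bash
cat > fit.py <<'E'
from h import *
import cv2
kt=z([(229,213),(404,244),(580,276)],6,390,215); ks=z([(202,101),(223,236),(254,406)],4,300,340)
L=[(0,.064,.0655),(0,0,.0655),(0,-.064,.0655)]
def rp(p,d=0):
    P=place(p,L); return np.r_[(proj("top",P)-kt).ravel(),(proj("side",P)-ks).ravel()]
r=least_squares(rp,[.5,-.2,0]); print("panel",r.x.round(4),rp(r.x).round(1)); print(place(r.x,L).round(4))
pp=r.x
lt=z([(75,47),(603,78),(577,532),(37,503),(172,413),(438,430)],4.5,190,205)
ls=z([(505,35),(615,335),(80,395),(62,75),(155,60)],5,220,190)
def LB(h,hl): return [(.106,.125,.105),(.106,-.125,.105),(-.106,-.125,.105),(-.106,.125,.105),(h,hl,.143),(h,-hl,.143)]
def rb(p):
    P=place(p,LB(p[3],p[4])); return np.r_[(proj("top",P)-lt).ravel(),(proj("side",P[:5])-ls).ravel()]
r=least_squares(rb,[.5,.1,0,-.06,.06]); print("box",r.x.round(4),rb(r.x).round(1))
print(place(r.x,[(r.x[3],0,.143)]).round(4)); bb=r.x
def rect(a,b,zz,cx=0,cy=0): return [(cx+a,cy+b,zz),(cx+a,cy-b,zz),(cx-a,cy-b,zz),(cx-a,cy+b,zz)]
th=np.linspace(0,6.28,24)
polys=[(pp,rect(.019,.019,.0655)),(pp,rect(.026,.0065,.0655,0,-.064)),(pp,[(.01*np.cos(t),.064+.01*np.sin(t),.0655) for t in th]),(pp,rect(.06,.115,.045)),
 (bb,LB(0,0)[:4]),(bb,rect(.006,.061,.143,bb[3],0))]
for n,(x0,y0,w,h_) in (("top",(190,200,325,130)),("side",(215,185,210,295))):
    im=cv2.imread(f"pics/{n}0.png"); f=2.4 if n=="top" else 2
    f=2
    f={"top":2.4,"side":2.0}[n]
    f=int(round(f*1)) if n=="side" else 2
    S=4
    a=cv2.resize(im,None,fx=S,fy=S,interpolation=cv2.INTER_CUBIC)
    for p,l in polys:
        q=((proj(n,place(p,l))+.5)*S-.5).round().astype(int)
        cv2.polylines(a,[q.reshape(-1,1,2)],True,(0,0,255),1)
    if n=="top":
        cv2.imwrite("pics/o_t1.png",a[860:1200,1560:2080]);cv2.imwrite("pics/o_t2.png",a[820:1320,760:1340])
    else:
        cv2.imwrite("pics/o_s1.png",a[1360:1920,1200:1680]);cv2.imwrite("pics/o_s2.png",a[760:1240,880:1400])
E
python3 fit.py; python3 -c "
import cv2,numpy as np
a=[cv2.imread(f'pics/o_{k}.png') for k in('t1','s1','t2','s2')]
def st(x,y,n):
    H=max(x.shape[0],y.shape[0]);p=lambda i:cv2.copyMakeBorder(i,0,H-i.shape[0],0,0,cv2.BORDER_CONSTANT)
    r=np.hstack([p(x),p(y)]);r=cv2.resize(r,None,fx=.78*1000/r.shape[1],fy=.78*1000/r.shape[1],interpolation=cv2.INTER_AREA);cv2.imwrite(n,r);print(r.shape)
st(a[0],a[1],'pics/oa.png');st(a[2],a[3],'pics/ob.png')"
```

```text
panel [ 0.5478 -0.2064 -0.1527] [ 0.3  0.6  0.2  0.5 -0.1  0.3  0.2 -1.   0.8  0.6 -0.  -0.3]
[[ 0.5575 -0.1432  0.0655]
 [ 0.5478 -0.2064  0.0655]
 [ 0.538  -0.2697  0.0655]]
box [ 0.5093  0.2115 -0.0407 -0.0613  0.0583] [-0.7 -0.7  1.5 -0.2  1.3  1.4 -1.4  0.6  0.1  0.4  0.2  0.2 -0.2 -1.4
  1.7 -0.8 -0.5  0.  -0.  -1.   0.6 -0.1]
[[0.448 0.214 0.143]]
(437, 780, 3)
(355, 780, 3)
```

View pics/oa.png

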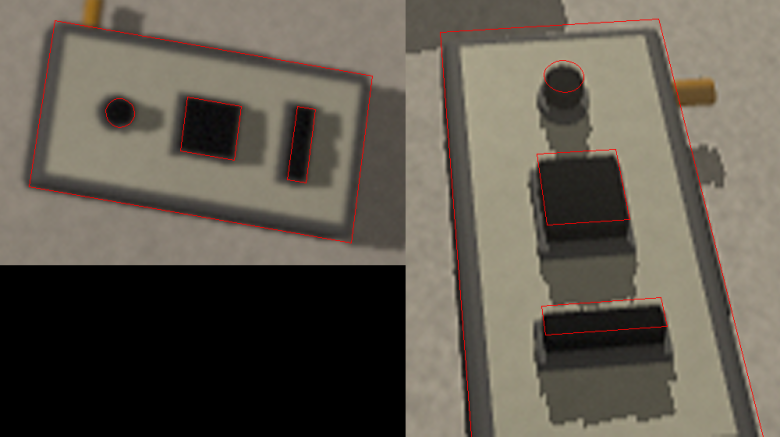

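View pics/ob.png

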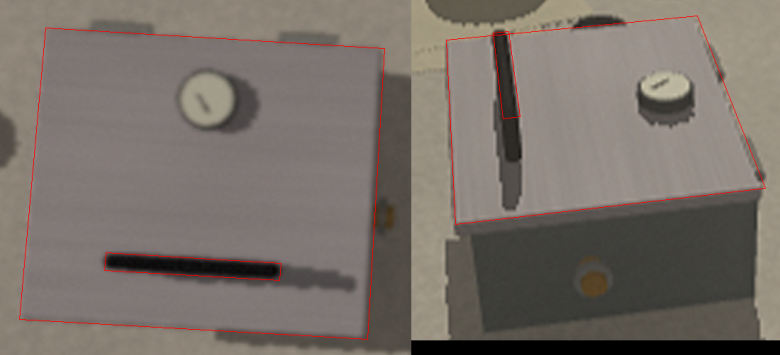

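The fit matches both views: round (0.5575,-0.143), square (0.548,-0.206), bar (0.538,-0.270), handle (0.448,0.214) with box yaw -0.04. I'll turn the tool to the box yaw and close the fingers.

Request:
carry_out([
  [0,0,0,0.166],
  [0,0,0,0.166],
  [0,0,0,0.166],
  [0,0,0,0.166],
  [0,0,0,0.166],
  [0,0,0,0.166],
  [0,0,0,0.163],
], fingers=1)

```text
t: 2.08
eef_pos: [0.2947, 0.6073, 0.2055]
ee_rot: [0.707, 0.016, 0.707, -0.016]
wrist_force: [-0.1, -0.5, 0.1]
gripper_width: 0.0272
```

```bash
cat > go.py <<'E'
import sys
from h import *
def rel(t):
    s=observe(); M=R.from_quat(s["ee_rot"],scalar_first=True).as_matrix()
    print("t",round(s["t"],2),"pos",np.round(s["eef_pos"],4),"yawz",round(float(np.arctan2(M[1,2],M[0,2])),3),"F",np.round(s["wrist_force"],1),"w",round(s["gripper_width"],4),"tilt",M[:,0].round(3))
    print("tool delta",(M.T@(np.array(t)-s["eef_pos"])).round(4), "joints",np.round(s["joints"],2))
rel([float(v) for v in sys.argv[1:4]])
E
python3 go.py 0.5575 -0.1432 0.2
```

```text
t 2.08 pos [0.2947 0.6073 0.2055] yawz -0.045 F [-0.1 -0.5  0.1] w 0.0272 tilt [-0.  0. -1.]
tool delta [ 0.0055 -0.7377  0.2966] joints [-1.44  0.44  0.31  1.62 -0.15  1.11 -1.14]
```

Request:
carry_out([
  [0,-0.03,0.012,0],
  [0,-0.05,0.02,0],
  [0,-0.05,0.02,0],
  [0,-0.05,0.02,0],
  [0,-0.05,0.02,0],
  [0,-0.05,0.02,0],
  [0,-0.05,0.02,0],
  [0,-0.05,0.02,0],
  [0,-0.05,0.02,0],
  [0,-0.05,0.02,0],
  [0,-0.05,0.02,0],
  [0,-0.05,0.02,0],
])

```text
t: 3.58
eef_pos: [0.5037, 0.0169, 0.2058]
ee_rot: [0.707, 0.014, 0.707, -0.014]
wrist_force: [0.6, 1.8, 0.4]
gripper_width: 0.0005
```

```bash
python3 go.py 0.5575 -0.1432 0.09
```

```text
t 3.58 pos [0.5037 0.0169 0.2058] yawz -0.04 F [0.6 1.8 0.4] w 0.0005 tilt [ 0.001  0.001 -1.   ]
tool delta [ 0.1158 -0.1579  0.06  ] joints [-0.76  0.16  0.68  2.01 -0.12  1.01 -0.07]
```

Request:
carry_out([
  [0,-0.05,0.02,0],
  [0,-0.05,0.02,0],
  [0.03,-0.04,0.012,0],
  [0.04,-0.015,0.005,0],
  [0.035,0,0,0],
  [0,0,0,0],
])

```text
t: 4.32
eef_pos: [0.5526, -0.1388, 0.0988]
ee_rot: [0.706, 0.014, 0.708, -0.014]
wrist_force: [0.1, 0.3, 0.9]
gripper_width: 0.0005
```

```bash
python3 go.py 0.5575 -0.1432 0.0655; python3 - <<'E'
from bench import *
import cv2
for n in("side","top"):
    a=camera(n)[:,:,::-1]; cv2.imwrite(f"pics/{n}1.png",cv2.resize(a[200:480,200:500],None,fx=2,fy=2,interpolation=cv2.INTER_CUBIC))
E
```

```text
t 4.33 pos [ 0.5526 -0.1388  0.0988] yawz -0.041 F [0.1 0.3 0.9] w 0.0005 tilt [-0.004 -0.    -1.   ]
tool delta [ 0.0332 -0.0042  0.0052] joints [-0.38  0.45  0.66  1.97 -0.36  0.85  0.44]
```

View pics/side1.png

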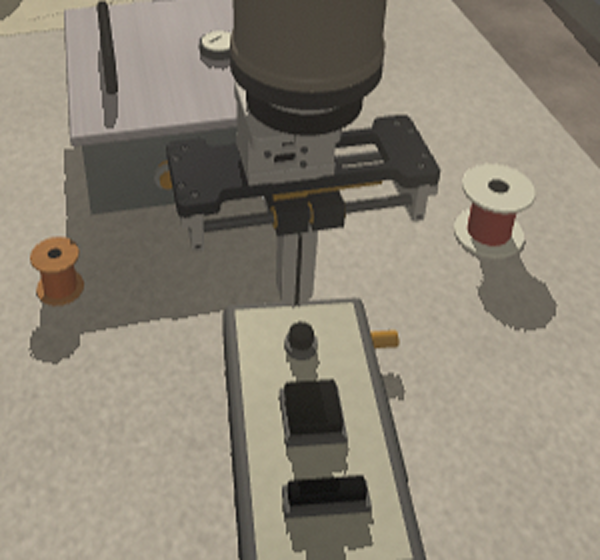

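View pics/top1.png

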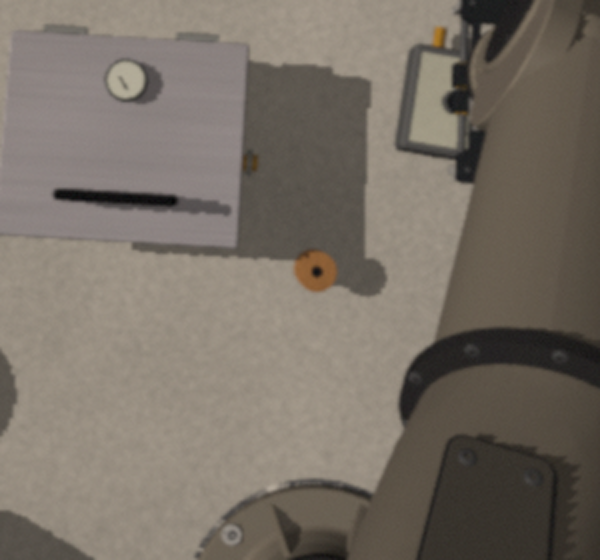

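The side view shows the fingertips at (297,303) above the round key (300,335). The top view agrees. I'll centre and go down to just above it.

Request:
carry_out([
  [0.02,-0.004,0.005,0],
  [0,0,0,0],
])

```text
t: 4.68
eef_pos: [0.5589, -0.1428, 0.0801]
ee_rot: [0.707, 0.014, 0.707, -0.014]
wrist_force: [-0.1, 0.1, 0.4]
gripper_width: 0.0003
```

```bash
python3 go.py 0.5575 -0.1432 0.0600
```

```text
t 4.67 pos [ 0.5589 -0.1428  0.0801] yawz -0.04 F [-0.1  0.1  0.4] w 0.0003 tilt [-0.001  0.    -1.   ]
tool delta [ 0.0201 -0.0005 -0.0014] joints [-0.36  0.49  0.64  1.97 -0.39  0.81  0.46]
```

Request:
carry_out([
  [0.012,0,-0.001,0],
  [0.005,0,0,0],
  [0.003,0,0,0],
  [0.0005,0,0,0],
  [0,0,0,0],
  [0,0,0,0],
])

```text
t: 5.42
eef_pos: [0.5578, -0.1428, 0.0601]
ee_rot: [0.707, 0.014, 0.707, -0.014]
wrist_force: [-2.2, 1.3, 3.7]
gripper_width: 0.0003
```

```bash
python3 go.py 0.5575 -0.1432 0.0600
```

```text
t 5.42 pos [ 0.5578 -0.1428  0.0601] yawz -0.04 F [-2.2  1.3  3.7] w 0.0003 tilt [-0.  0. -1.]
tool delta [ 0.0001 -0.0004 -0.0003] joints [-0.34  0.51  0.62  1.98 -0.42  0.78  0.48]
```

The wrist force of 3.7 N at 5.4 mm travel means the round key is pressed. Next: lift, move over, and press the square key.

Request:
carry_out([
  [-0.01,0,0,0],
  [-0.03,0,0,0],
  [0,-0.032,-0.0035,0],
  [0,-0.0315,-0.0035,0],
  [0,0,0,0],
  [0.018,0,0,0],
  [0,0,0,0],
])

```text
t: 6.3
eef_pos: [0.5477, -0.2048, 0.0804]
ee_rot: [0.706, 0.014, 0.708, -0.014]
wrist_force: [-0.0, 0.3, -0.0]
gripper_width: 0.0005
```

```bash
python3 go.py 0.5478 -0.2064 0.0600
```

```text
t 6.3 pos [ 0.5477 -0.2048  0.0804] yawz -0.039 F [-0.   0.3 -0. ] w 0.0005 tilt [-0.002  0.001 -1.   ]
tool delta [ 0.0204 -0.0016  0.0003] joints [-0.24  0.5   0.64  1.95 -0.4   0.83  0.58]
```

Request:
carry_out([
  [0.012,-0.001,0,0],
  [0.006,0,0,0],
  [0.003,0,0,0],
  [0.001,0,0,0],
  [0,0,0,0],
  [0,0,0,0],
])

```text
t: 7.05
eef_pos: [0.5483, -0.207, 0.0602]
ee_rot: [0.707, 0.014, 0.707, -0.014]
wrist_force: [-0.9, 3.0, 4.1]
gripper_width: 0.0005
```

```bash
python3 go.py 0.5478 -0.2064 0.0600
```

```text
t 7.05 pos [ 0.5483 -0.207   0.0602] yawz -0.04 F [-0.9  3.   4.1] w 0.0005 tilt [ 0.  0. -1.]
tool delta [ 0.0002  0.0006 -0.0005] joints [-0.22  0.53  0.62  1.96 -0.43  0.79  0.6 ]
```

The square key is pressed at 5.3 mm and 4.1 N. Next is the bar key.

Request:
carry_out([
  [-0.01,0,0,0],
  [-0.03,0,0,0],
  [0,-0.032,-0.004,0],
  [0,-0.031,-0.0037,0],
  [0,0,0,0],
  [0.018,0,0,0],
  [0,0,0,0],
])

```text
t: 7.92
eef_pos: [0.5374, -0.2684, 0.0804]
ee_rot: [0.706, 0.014, 0.708, -0.013]
wrist_force: [0.1, 0.7, 0.6]
gripper_width: 0.0005
```

```bash
python3 go.py 0.538 -0.2697 0.0600
```

```text
t 7.92 pos [ 0.5374 -0.2684  0.0804] yawz -0.039 F [0.1 0.7 0.6] w 0.0005 tilt [-0.002  0.001 -1.   ]
tool delta [ 0.0204 -0.0013  0.0007] joints [-0.13  0.52  0.64  1.91 -0.41  0.84  0.69]
```

Request:
carry_out([
  [0.012,-0.001,0,0],
  [0.006,0,0,0],
  [0.003,0,0,0],
  [0.001,0,0,0],
  [0,0,0,0],
  [0,0,0,0],
])

```text
t: 8.68
eef_pos: [0.5381, -0.2707, 0.0602]
ee_rot: [0.707, 0.014, 0.707, -0.014]
wrist_force: [-0.5, 2.0, 3.6]
gripper_width: 0.0004
```

```bash
python3 go.py 0.538 -0.2697 0.0600
```

```text
t 8.68 pos [ 0.5381 -0.2707  0.0602] yawz -0.04 F [-0.5  2.   3.6] w 0.0004 tilt [ 0.  0. -1.]
tool delta [ 0.0002  0.001  -0.0001] joints [-0.11  0.55  0.62  1.92 -0.44  0.81  0.71]
```

All three keys have been pressed in order. I'll lift, open the gripper and travel to the handle.

Request:
carry_out([
  [-0.02,0,0,0],
  [-0.05,0,0,0],
  [-0.05,0,0,0],
  [-0.025,0.03,-0.006,0],
  [0,0.05,-0.01,0],
  [0,0.05,-0.01,0],
  [0,0.05,-0.01,0],
  [0,0.05,-0.01,0],
  [0,0.05,-0.01,0],
  [0,0.05,-0.01,0],
  [0,0.05,-0.01,0],
  [0,0.05,-0.01,0],
])

```text
t: 10.18
eef_pos: [0.4693, 0.1635, 0.2063]
ee_rot: [0.708, 0.015, 0.706, -0.014]
wrist_force: [1.2, 0.0, 0.6]
gripper_width: 0.0007
```

Request:
carry_out([
  [0,0.03,-0.01,0],
  [0,0.02,-0.007,0],
  [0,0,0,0],
], fingers=0)

```text
t: 10.55
eef_pos: [0.4543, 0.2138, 0.2059]
ee_rot: [0.707, 0.014, 0.707, -0.013]
wrist_force: [0.0, -1.1, -0.1]
gripper_width: 0.0271
```

```bash
python3 go.py 0.448 0.214 0.165
```

```text
t 10.55 pos [0.4543 0.2138 0.2059] yawz -0.038 F [ 0.  -1.1 -0.1] w 0.0271 tilt [ 0.001  0.    -1.   ]
tool delta [ 0.0408 -0.0001 -0.0064] joints [-1.04  0.15  0.53  2.01 -0.09  1.01 -0.51]
```

Request:
carry_out([
  [0,0,-0.006,0],
  [0,0,0,0],
  [0,0,0,0],
  [0,0,0,0],
  [0,0,0,0],
])

```text
t: 11.18
eef_pos: [0.4484, 0.2131, 0.2049]
ee_rot: [0.707, 0.014, 0.707, -0.014]
wrist_force: [0.2, 0.7, 0.3]
gripper_width: 0.077
```

```bash
python3 go.py 0.448 0.214 0.124; python3 - <<'E'
from bench import *
import cv2
for n in("side","top"):
    a=camera(n)[:,:,::-1]; cv2.imwrite(f"pics/{n}2.png",cv2.resize(a[130:430,150:450],None,fx=2,fy=2,interpolation=cv2.INTER_CUBIC))
E
```

```text
t 11.18 pos [0.4484 0.2131 0.2049] yawz -0.04 F [0.2 0.7 0.3] w 0.077 tilt [-0. -0. -1.]
tool delta [ 0.0809  0.0009 -0.0005] joints [-1.05  0.14  0.52  2.02 -0.08  1.   -0.52]
```

View pics/side2.png

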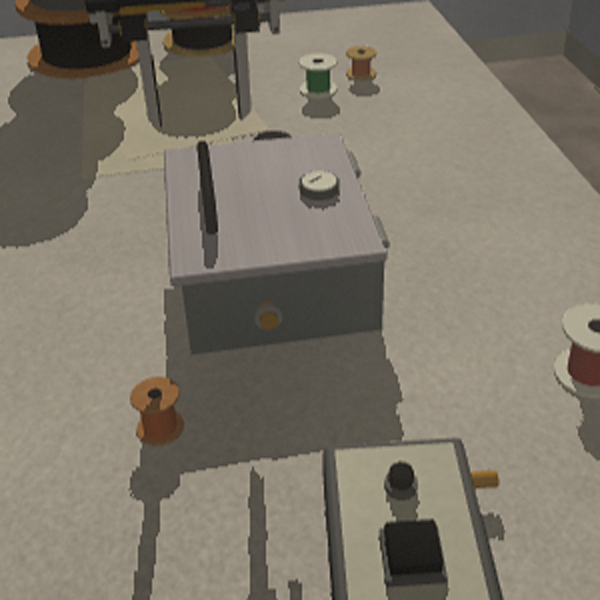

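View pics/top2.png

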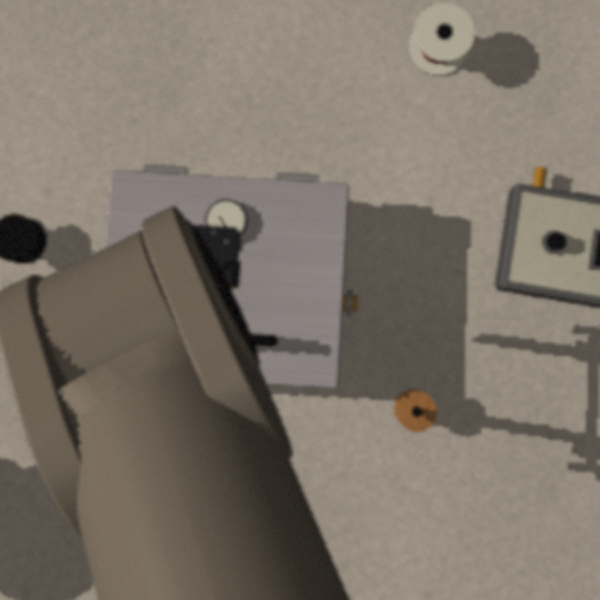

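In the side view the fingers straddle the handle in x, at columns 155 and 243, with the handle near (204,175). Going down to grasp height, slowing near the end.

Request:
carry_out([
  [0.02,0,0,0],
  [0.025,0,0,0],
  [0.02,0,0,0],
  [0.01,0,0,0],
  [0.006,0,0,0],
  [0,0,0,0],
])

```text
t: 12.02
eef_pos: [0.4484, 0.2133, 0.1241]
ee_rot: [0.707, 0.014, 0.707, -0.014]
wrist_force: [-0.2, -0.4, 0.1]
gripper_width: 0.0943
```

```bash
python3 go.py 0.448 0.214 0.124; python3 - <<'E'
from bench import *
import cv2
for n in("side",):
    a=camera(n)[:,:,::-1]; cv2.imwrite(f"pics/{n}3.png",cv2.resize(a[130:330,200:380],None,fx=3,fy=3,interpolation=cv2.INTER_CUBIC))
E
```

```text
t 12.03 pos [0.4484 0.2133 0.1241] yawz -0.04 F [-0.2 -0.4  0.1] w 0.0943 tilt [-0. -0. -1.]
tool delta [ 0.0001  0.0007 -0.0004] joints [-1.01  0.25  0.5   2.1  -0.17  0.82 -0.44]
```

View pics/side3.png

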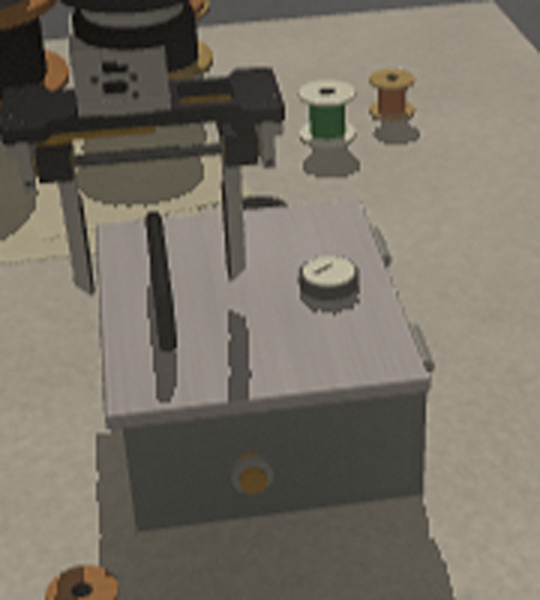

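The fingers sit at columns 85 and 235 on either side of the handle at about 160. Closing now.

Request:
carry_out([
  [0,0,0,0],
  [0,0,0,0],
  [0,0,0,0],
  [0,0,0,0],
  [0,0,0,0],
  [0,0,0,0],
  [0,0,0,0],
  [0,0,0,0],
  [0,0,0,0],
  [0,0,0,0],
], fingers=1)

```text
t: 13.32
eef_pos: [0.4479, 0.2133, 0.1239]
ee_rot: [0.707, 0.014, 0.707, -0.014]
wrist_force: [-3.9, 0.2, 1.6]
gripper_width: 0.0113
```

```bash
python3 go.py 0.448 0.214 0.124
```

```text
t 13.32 pos [0.4479 0.2133 0.1239] yawz -0.04 F [-3.9  0.2  1.6] w 0.0113 tilt [-0.001 -0.    -1.   ]
tool delta [-0.0001  0.0007  0.    ] joints [-1.01  0.25  0.5   2.1  -0.17  0.82 -0.44]
```

Request:
carry_out([
  [-0.001,0,0.0003,0],
  [-0.001,0,0.0003,0],
  [-0.001,0,0.0003,0],
  [-0.001,0,0.0003,0],
])

```text
t: 13.82
eef_pos: [0.4493, 0.2132, 0.1279]
ee_rot: [0.707, 0.014, 0.707, -0.014]
wrist_force: [-3.1, 2.2, -8.3]
gripper_width: 0.0114
```

```bash
python3 go.py 0.448 0.214 0.154
```

```text
t 13.82 pos [0.4493 0.2132 0.1279] yawz -0.04 F [-3.1  2.2 -8.3] w 0.0114 tilt [-0.001 -0.    -1.   ]
tool delta [-0.0261  0.0007 -0.0013] joints [-1.01  0.25  0.51  2.1  -0.16  0.83 -0.45]
```

It has broken free: it rose 4 mm and the force is already fading. Continuing slowly along the arc.

Request:
carry_out([
  [-0.002,0,0.0007,0],
  [-0.002,0,0.0007,0],
  [-0.002,0,0.0007,0],
  [-0.002,0,0.0008,0],
  [-0.002,0,0.0008,0],
  [-0.002,0,0.0008,0],
  [0,0,0,0],
])

```text
t: 14.7
eef_pos: [0.4538, 0.213, 0.1405]
ee_rot: [0.707, 0.014, 0.707, -0.014]
wrist_force: [-6.7, 1.4, -0.4]
gripper_width: 0.0108
```

```bash
python3 go.py 0.4605 0.2127 0.1543; python3 - <<'E'
from bench import *
import cv2
for n in("side",):
    a=camera(n)[:,:,::-1]; cv2.imwrite(f"pics/{n}4.png",cv2.resize(a[130:330,200:380],None,fx=3,fy=3,interpolation=cv2.INTER_CUBIC))
E
```

```text
t 14.7 pos [0.4538 0.213  0.1405] yawz -0.04 F [-6.7  1.4 -0.4] w 0.0108 tilt [-0.001  0.    -1.   ]
tool delta [-0.0138 -0.      0.0067] joints [-1.01  0.24  0.51  2.08 -0.15  0.86 -0.45]
```

View pics/side4.png

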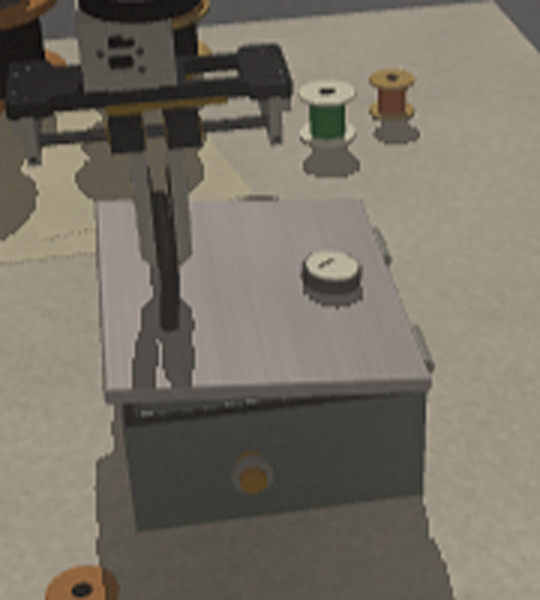

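The lid is open about 0.1 rad and still held, with a dark gap at the front near (200,405). Doing the rest of the arc.

Request:
carry_out([
  [-0.002,0,0.0009,0],
  [-0.002,0,0.0009,0],
  [-0.002,0,0.0009,0],
  [-0.002,0,0.0009,0],
  [-0.002,0,0.001,0],
  [-0.002,0,0.001,0],
  [-0.0018,0,0.0008,0],
  [0,0,0,0],
  [0,0,0,0],
])

```text
t: 15.88
eef_pos: [0.4599, 0.2127, 0.1542]
ee_rot: [0.707, 0.014, 0.707, -0.014]
wrist_force: [-10.6, -0.1, 1.5]
gripper_width: 0.0107
```

```bash
python3 go.py 0.4605 0.2127 0.1543; python3 - <<'E'
from bench import *
import cv2
for n in("side","top"):
    a=camera(n)[:,:,::-1]; cv2.imwrite(f"pics/{n}5f.png",a);cv2.imwrite(f"pics/{n}5.png",cv2.resize(a[130:330,200:380],None,fx=3,fy=3,interpolation=cv2.INTER_CUBIC))
    print(n,[(d["xy"],d["confidence"]) for d in pinpoint(n,"lid_front")])
E
```

```text
t 15.88 pos [0.4599 0.2127 0.1542] yawz -0.04 F [-10.6  -0.1   1.5] w 0.0107 tilt [-0.001  0.    -1.   ]
tool delta [-0.0001 -0.      0.0006] joints [-1.01  0.23  0.52  2.05 -0.14  0.9  -0.45]
side [([234.0, 221.4], 0.75)]
top []
```

View pics/side5.png

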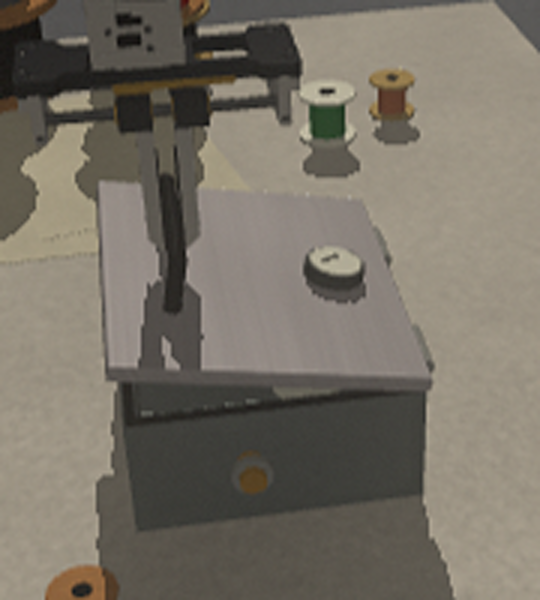

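View pics/side5f.png

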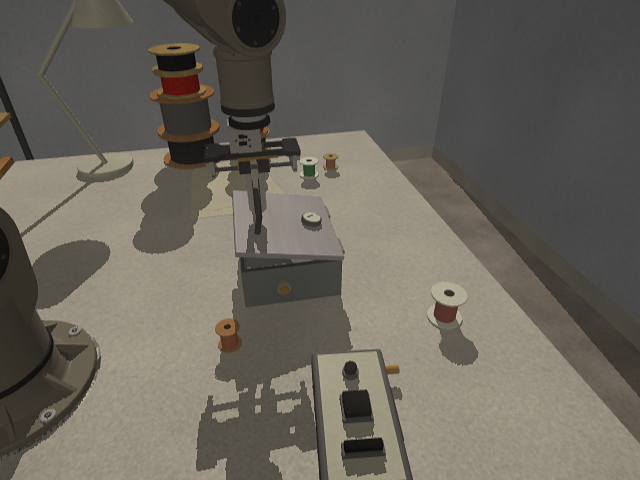

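```bash
cat > ang.py <<'E'
from h import *
bb=[.5093,.2115,-.0407]
def lid(phi,l):  # l: local pts in lid-centred frame, rotate about hinge x=.104,z=.093
    l=np.array(l,float); dx=l[:,0]-.104; dz=l[:,2]-.093
    c,s=np.cos(phi),np.sin(phi)
    return place(bb,np.c_[.104+dx*c+dz*s, l[:,1], .093-dx*s+dz*c])
if __name__=="__main__":
    pts=[(-.106,.125,.105),(-.106,-.125,.105),(-.106,-.125,.093),(-.0611,-.061,.143),(.106,-.125,.105)]
    m=z([(98,182),(108,370),(110,382),(173,308),(431,376)],3,200,130)
    for phi in (0,.1,.15,.17,.19,.21,.23): 
        print(phi,(proj("side",lid(phi,pts))-m).round(1).tolist(),"lidfront",proj("side",lid(phi,[(-.106,0,.093)])).round(1))
    b=lambda p:(proj("side",lid(p,pts[:3]))-m[:3]).ravel()
    print(least_squares(lambda p:b(p[0]),[.1]).x)
    print("handle pos at .19",lid(.19,[(-.061,0,.143)]))
E
python3 ang.py
```

```text
0 [[-0.3, 13.3], [-0.6, 15.6], [-0.6, 16.6], [-2.4, -1.3], [0.9, 0.8]] lidfront [[234.  237.2]]
0.1 [[-0.4, 5.4], [-0.7, 6.7], [-1.3, 7.8], [-0.2, -8.6], [1.5, 0.8]] lidfront [[233.4 229. ]]
0.15 [[-0.1, 1.4], [-0.3, 2.1], [-1.2, 3.3], [1.3, -12.2], [1.8, 0.8]] lidfront [[233.4 224.8]]
0.17 [[0.1, -0.2], [-0.0, 0.3], [-1.1, 1.5], [2.0, -13.6], [1.9, 0.9]] lidfront [[233.5 223.1]]
0.19 [[0.3, -1.8], [0.3, -1.6], [-0.9, -0.3], [2.6, -15.0], [2.0, 0.9]] lidfront [[233.6 221.4]]
0.21 [[0.6, -3.5], [0.6, -3.4], [-0.7, -2.1], [3.4, -16.5], [2.1, 0.9]] lidfront [[233.8 219.6]]
0.23 [[0.9, -5.1], [1.0, -5.3], [-0.5, -4.0], [4.1, -17.9], [2.3, 0.9]] lidfront [[234.  217.9]]
[0.1765217]
handle pos at .19 [[0.46075248 0.21347698 0.17326193]]
```

The gap estimates are 0.19 rad from the tool height and about 0.18 rad from the image. I'll add a 1 mm lift without moving toward the hinge, which also relieves the x force.

Request:
carry_out([
  [-0.0005,0,0,0],
  [-0.0005,0,0,0],
  [0,0,0,0],
  [0,0,0,0],
  [0,0,0,0],
])

```text
t: 16.7
eef_pos: [0.4604, 0.2127, 0.1552]
ee_rot: [0.707, 0.014, 0.707, -0.014]
wrist_force: [-5.9, 0.2, -0.9]
gripper_width: 0.0109
```

```bash
python3 go.py 0.4605 0.2127 0.155; python3 - <<'E'
from bench import *
import cv2,numpy as np
a=camera("side")[:,:,::-1]; cv2.imwrite("pics/side6f.png",a)
from ang import *
S=6
u=cv2.resize(a,None,fx=S,fy=S,interpolation=cv2.INTER_CUBIC)
for phi,c in((.17,(255,0,0)),(.19,(0,0,255)),(.21,(0,255,0))):
    for zz in(.105,.093):
        q=((proj("side",lid(phi,[(.106,-.125,zz),(-.106,-.125,zz),(-.106,.125,zz)]))+.5)*S-.5).round().astype(int)
        cv2.polylines(u,[q.reshape(-1,1,2)],False,c,1)
cv2.imwrite("pics/side6.png",u[1120:1640,1360:2080])
E
```

```text
t 16.7 pos [0.4604 0.2127 0.1552] yawz -0.04 F [-5.9  0.2 -0.9] w 0.0109 tilt [-0.  0. -1.]
tool delta [ 0.0002 -0.      0.0001] joints [-1.01  0.23  0.52  2.05 -0.14  0.9  -0.45]
```

View pics/side6.png

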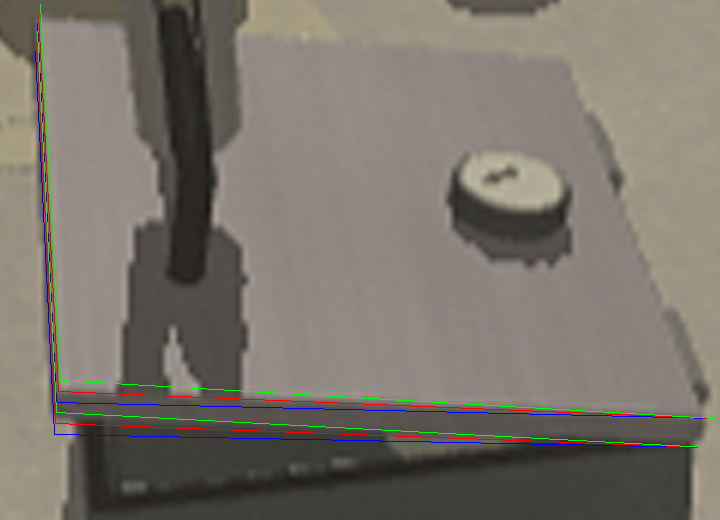

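The red outline (0.19 rad, 40 mm) lies along the lid's edges, and the bar is still held. Handing in.

```bash
python3 - <<'E'
from bench import *
s=observe();print(s["t"],s["gripper_width"],s["eef_pos"],s["wrist_force"])
close_job()
E
```

```text
16.75 0.01129211052107154 [0.46043419 0.2127347  0.15523123] [-5.48026087  0.91217255 -0.03604727]
the job is handed in; nothing more can be done
```

I pressed the three keys in order, then pulled the lid free and handed the job in at 16.75 s with the arm still holding it at a gap of about 40 mm.

- **Keys:** I pressed the round, then the square, then the bar key. Each went about 5.3 mm down with 3.6–4.1 N at the wrist, which is past the 4 mm that counts as pressed.
- **Lid:** it was free of the gasket by the first check, 4 mm up, and I followed its arc slowly without swinging it wide.
- **Gap:** the tool height gives just under 0.2 rad. The lid outline drawn for 0.19 rad lies along the lid's edges in the last side picture. One earlier image estimate, taken before the final 1 mm lift, read slightly less at 0.177 rad (about 37 mm).
- **Grip:** the fingers stand at 11 mm on the 12 mm bar. About 5–6 N of sideways force remained along x, after one reading of 10.6 N before the last lift.
- **Spools and bobbin:** I did not touch them. The spools and bobbin showed no shift in the later pictures, though I judged this by eye and did not measure it.

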